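# Fill the hazelnut jar and hold it up

## Robot

A 6-joint arm with a two-finger parallel gripper is mounted at the origin on a cart in front of the work surface, level with it; the furniture and walls round the work are solid. World frame = base frame: x ahead of the robot, y to its left, z up, the work surface at z = 0. Lengths are in m, angles in rad, forces in N, time in s.
With the tool pointing down it reaches from about 0.35 to 0.975 m from the base axis. Payload 7.1 kg.
Tool frame: the origin (TCP) lies midway between the tips of the shut fingers; the grasp point (between the pads) lies 19 mm behind it; z points along the fingers, y is the line along which they close (so a half turn about z gives the same grasp; the last joint's range is limited). The gripper opens to 88 mm and grips with 3 to 60 N. Pads are 20 mm wide; open, the fingers measure 115 mm over their backs; the gripper's body (75 mm by 178 mm) begins 61 mm behind the grasp point.
Start: joints at [-1.357, 0.423, 1.63, -0, 1.089, -0.019], TCP at [0.144, -0.608, 0.223] pointing down, gripper open.
Joint ranges: [-3, 3], [-0.9, 2.11], [0.09, 2.58], [-1.31, 4.45], [0.11, 2.69], [-2.54, 2.54]. Speed limits (rad/s): [2.39, 2.39, 3.01, 3.14, 3.14, 3.14].

## Interface

Orientations are given as a unit quaternion [w, x, y, z].
In Python, from station import move_pose, movel, movej, command_gripper, wait, inverse_kinematics, read_camera, camera_info, MotionError, job_done, get_time, get_joint_pos, get_qvel, get_effort, get_tcp_pos, get_ee_rot, get_ft_force, get_ft_torque, get_grip_width, get_finger_force gives the robot as it stands. Calls block until the motion is done:
- move_pose(position, orientation): joint-space move of the TCP to a pose.
- movel(position, frame=None, v=0.15, until_force=None): straight line of the TCP; frame=None keeps the orientation; v is the mean speed in m/s. With until_force (N) it stops when the force on the tool has changed by that much, and returns True; else False.
- movej(angles): joint-space move.
- command_gripper(opening): opening from 0.0 (shut) to 1.0 (fully open); the grip force is fixed at half the most; returns when the fingers have stopped.
- wait(seconds).
- inverse_kinematics(position, orientation): joint angles nearest the present ones, or None.
- read_camera(name): name is "scene" or "top" or "wrist"; returns the picture (480x640x3 uint8, red, green, blue); there is no depth.
- camera_info(name): a dict with "intrinsics" (3x3 intrinsics, pixels), "dist" ([k1, k2, p1, p2, k3] as OpenCV has them; the pictures are not rectified), "T" (4x4, takes a point from camera to world coordinates); the wrist camera has in their place "tool_from_camera" (4x4, takes a point from camera to tool coordinates, whose origin is the TCP and whose axes are the flange's). Camera axes: x right, y up, looking along -z (the intrinsics and any distortion apply to the point x, -y, -z); pixel columns grow to the right and rows downward; lengths in m; the calibration is good to about 2 mm. A picture is of the moment at which its call begins: read the wrist's pose just before it. camera_info takes no time and is no camera call.
A pose or a line that the arm cannot do raises MotionError and nothing moves.
- job_done(): hands the job in; it is judged then, once.
Readings, each from a call of its own:
- get_time(): time.
- get_joint_pos(): joint angles.
- get_qvel(): joint speeds.
- get_effort(): joint torques, N m.
- get_tcp_pos(): TCP position.
- get_ee_rot(): TCP orientation.
- get_ft_force(): force on the tool from outside, world axes, zero at the start.
- get_ft_torque(): the same for the moment, N m.
- get_grip_width(): opening from 0.0 (shut) to 1.0 (fully open).
- get_finger_force(): force on a finger pad.
Only numpy, scipy, OpenCV 4.12 (cv2) and the standard library are available. Lean on these libraries where they do the work, as an engineer would, in place of code of your own. Each camera call takes 0.05 s, during which the arm holds its last target. There are 200 camera calls.

## Task

Pick up the scoop and tip all five hazelnuts from it through the funnel into the jar, then set the empty scoop back down flat on the table and let go of it. Then take the jar by its carrying bow, lift it about 10 cm clear of the table and finish holding it there, level and still, with all the nuts inside; never tip the jar over, and leave the jam jar, timer and ring cutter where they are.

Things in the scene. Friction and masses are not known exactly. Their poses are not given: they have to be found in the camera images.
- jar: clear narrow jar (64 mm wide, 90 mm tall, 3 mm walls) with a wide steel funnel fixed on top and a rigid carrying bow over it; one loose piece, upright, about 0.3 kg. Origin: centre of its underside; z up. The bow is a 6 mm steel bar in the jar's x-z plane, standing on the rim at x = +-66 mm, so the funnel is open to +y and -y. The jar's x axis is within 0.4 rad of the world's x
- bow_grip (a point): centre of the black grip sleeve on top of the jar's bow, on the jar's axis, 205 mm above its underside. The sleeve is 60 mm long (jar's x), 14 mm wide (jar's y), 16 mm tall; grip it from above across its width
- funnel_rim (a point): centre of the funnel's mouth, on the jar's axis, 146 mm above its underside. The rim is 134 mm across; inside, the funnel is a cone that narrows from 125 mm at height 140 mm to a 44 mm throat at height 98 mm
- scoop: open-fronted steel scoop with a straight black handle, loose, 0.14 kg, lies level by itself. Origin: on the table under the trough; x points to the open nose, z up. Trough: flat floor 4 mm thick from x = -38 to 15 mm, inner width 55 mm at the back and 72 mm at the nose, walls 40 mm high, then a 15 degree ramp up to the lip. Level, it keeps the nuts; 50 degrees nose down empties it
- scoop_grip (a point): point inside the handle bar, x = -70 mm, z = 30 mm in the scoop's frame, 32 mm behind the trough. The bar is 18 mm wide (y), 14 mm tall, runs from x = -38 to -149 mm; its end (x = -145 to -155 mm) bends down to the table
- scoop_lip (a point): middle of the scoop's pouring lip at the open nose, x = 63 mm, z = 17 mm in the scoop's frame; side walls but no wall across the nose
- nut0: hazelnut, brown, round with a small point, 18 mm diameter, 10 g, rolls freely; origin at its centre. Starts in the scoop
- nut1: hazelnut, brown, round with a small point, 18 mm diameter, 10 g, rolls freely; origin at its centre. Starts in the scoop
- nut2: hazelnut, brown, round with a small point, 18 mm diameter, 10 g, rolls freely; origin at its centre. Starts in the scoop
- nut3: hazelnut, brown, round with a small point, 18 mm diameter, 10 g, rolls freely; origin at its centre. Starts in the scoop
- nut4: hazelnut, brown, round with a small point, 18 mm diameter, 10 g, rolls freely; origin at its centre. Starts in the scoop
- jam_jar: closed jam jar, 69 mm wide, 99 mm tall, bystander; origin: centre of its underside
- kitchen_timer: round kitchen timer, 68 mm wide, 60 mm tall, bystander; origin: centre of its underside
- ring_cutter: tin ring cutter, 68 mm wide, 38 mm tall, bystander; origin: centre of its underside
There are look-alikes about, which are no part of the job. There is more than one size of the scoop; the job needs the larger.

How it is judged:
By the outcome, as a careful person would: the job done as asked, in the order asked, and still so for the second after the job is handed in, while the arm keeps its last pose, push and grip.
It also fails if it takes over 67 s, if anything falls off the work surface, if the arm or the gripper's body presses on something with over 40 N, if the wrist force passes 120 N, or if a joint passes its speed limit or range.

## Working session

There is one attempt and no reset: what is moved stays moved. The work goes in short steps, each a Python script; the robot and the scene stay as the last script left them, time stands still between calls to the robot, and variables do not carry over. Pictures are saved under pics/ and viewed, at most 10 in all, crops included, and the job is handed in when it is done.

```bash
ls; mkdir -p pics; python3 - <<'E'
from station import *
import cv2,numpy as np
np.set_printoptions(precision=4,suppress=True)
for n in ["scene","top"]:
    im=read_camera(n); cv2.imwrite(f"pics/{n}0.png",im[:,:,::-1]); print(n,camera_info(n))
print(camera_info("wrist"),get_time(),get_ee_rot())
E
```

```text
pics
scene {'intrinsics': array([[527.5142,   0.    , 326.6203],
       [  0.    , 527.5142, 238.2912],
       [  0.    ,   0.    ,   1.    ]]), 'dist': array([-0.0219,  0.    ,  0.    ,  0.    ,  0.    ]), 'T': array([[ 0.7442, -0.3358,  0.5775,  1.4275],
       [ 0.6677,  0.3469, -0.6587, -1.0023],
       [ 0.0209,  0.8758,  0.4823,  0.839 ],
       [ 0.    ,  0.    ,  0.    ,  1.    ]])}
top {'intrinsics': array([[476.3836,   0.    , 316.439 ],
       [  0.    , 476.3836, 236.8286],
       [  0.    ,   0.    ,   1.    ]]), 'dist': array([-0.1053,  0.    ,  0.    ,  0.    ,  0.    ]), 'T': array([[ 0.011 ,  0.9938, -0.1103,  0.4435],
       [-0.9998,  0.0129,  0.0164, -0.0562],
       [ 0.0178,  0.1101,  0.9938,  1.5073],
       [ 0.    ,  0.    ,  0.    ,  1.    ]])}
{'intrinsics': array([[380.8407,   0.    , 314.6945],
       [  0.    , 380.8407, 240.6326],
       [  0.    ,   0.    ,   1.    ]]), 'dist': array([-0.0482,  0.    ,  0.    ,  0.    ,  0.    ]), 'tool_from_camera': array([[ 0.0003,  0.9525,  0.3046,  0.0826],
       [ 1.    , -0.0006,  0.0009, -0.0001],
       [ 0.001 ,  0.3046, -0.9525, -0.161 ],
       [ 0.    ,  0.    ,  0.    ,  1.    ]])} 0.1 [-0.0007  0.9932  0.1162 -0.0001]
```

View pics/scene0.png

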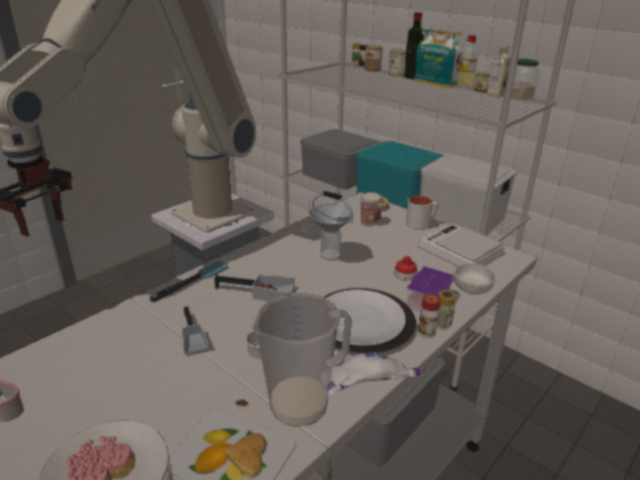

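View pics/top0.png

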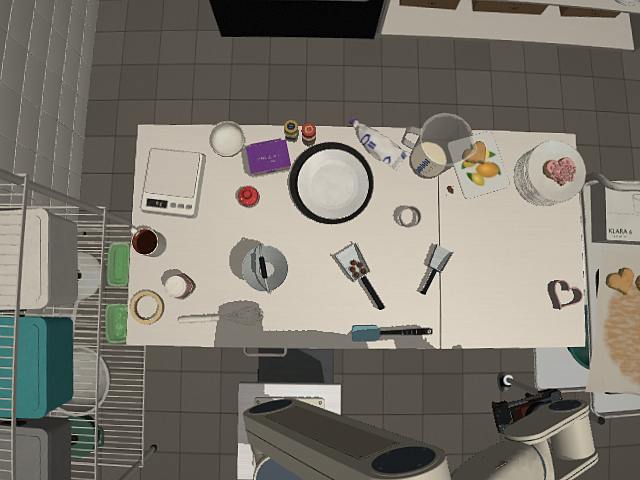

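Top picture: the larger scoop with nuts is at about (357,268), its handle ending at (382,307). The jar with funnel and bow is at (264,268). Bystanders are the jam jar (178,285), the timer (248,196) and the ring cutter (407,215).

Look-alikes: the small empty scoop is at top (435,265) / scene (195,335), against the large one at scene (265,285). The spatula (390,332) has a similar handle, and the jam jar and measuring jug (445,140) could be taken for the jar. I choose the scoop with nuts and the jar with the bow, and check both in one crop montage.

```bash
cat > h.py <<'E'
from station import *
import cv2,numpy as np
from scipy.spatial.transform import Rotation as R
np.set_printoptions(precision=4,suppress=True)
def ray(name,uv,T=None):
    c=camera_info(name); T=c['T'] if T is None else T
    p=cv2.undistortPoints(np.array([[uv]],float),c['intrinsics'],c['dist'])[0,0]
    d=T[:3,:3]@np.array([p[0],-p[1],-1.]); return T[:3,3],d/np.linalg.norm(d)
def onz(name,uv,z,T=None):
    o,d=ray(name,uv,T); return o+d*(z-o[2])/d[2]
def proj(name,P,T=None):
    c=camera_info(name); T=c['T'] if T is None else T
    q=(np.asarray(P,float).reshape(-1,3)-T[:3,3])@T[:3,:3]; q=q*[1,-1,-1]
    return cv2.projectPoints(q,np.zeros(3),np.zeros(3),c['intrinsics'],c['dist'])[0][:,0]
def tri(rs):
    A=sum(np.eye(3)-np.outer(d,d) for o,d in rs); b=sum((np.eye(3)-np.outer(d,d))@o for o,d in rs)
    X=np.linalg.solve(A,b); return X,max(np.linalg.norm(np.cross(X-o,d)) for o,d in rs)
def wT():
    T=np.eye(4); q=get_ee_rot(); T[:3,:3]=R.from_quat(q,scalar_first=True).as_matrix(); T[:3,3]=get_tcp_pos()
    return T@camera_info('wrist')['tool_from_camera']
def q(Rm): return R.from_matrix(Rm).as_quat(scalar_first=True)
E
python3 - <<'E'
import cv2,numpy as np
t=cv2.imread('pics/top0.png');s=cv2.imread('pics/scene0.png')
def c(im,x,y): return cv2.resize(im[y:y+75,x:x+100],(400,300),interpolation=cv2.INTER_CUBIC)
m=np.vstack([np.hstack([c(t,315,238),c(t,215,230)]),np.hstack([c(s,205,240),c(s,285,185)])])
cv2.imwrite('pics/m1.png',m)
E
```

```text
(no output)
```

View pics/m1.png

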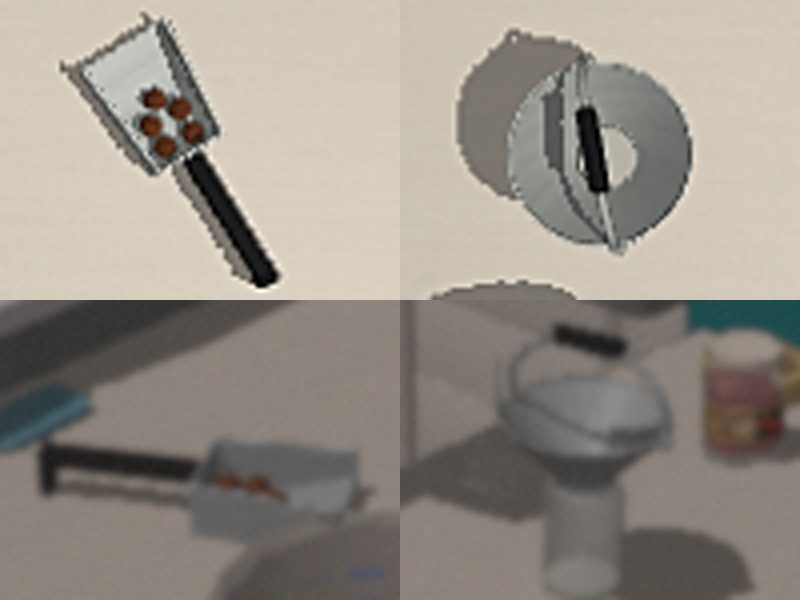

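The crop confirms five nuts in the larger scoop. Its handle runs from top (363.7,277.5) to (380.7,308.5), which is scene (254.5,282) to (215.7,277). The jar's sleeve is at top (263.1,267.5) / scene (332.5,195.5), and the rim centre at top (265,268.3).

```bash
python3 - <<'E'
from h import *
t=lambda x,y,a,b:(a+x/4,b+y/4)
T1=lambda x,y:t(x,y,315,238); T2=lambda x,y:t(x-400,y,215,230)
S1=lambda x,y:t(x,y-300,205,240); S2=lambda x,y:t(x-400,y-300,285,185)
for n,a,b in [('handle front',T1(195,158),S1(198,470)),('handle end',T1(263,282),S1(43,450)),('sleeve',T2(592.5,150),S2(590,342)),('sl a',T2(585,108),S2(557,333)),('sl b',T2(600,192),S2(625,350)),('rim',T2(600,153),S2(586,412))]:
    print(n,*tri([ray('top',a),ray('scene',b)]))
print('top at z .037', onz('top',T1(195,158),.037),onz('top',T1(263,282),.037))
print('nose tops z .044?', onz('top',T1(65,67),.044),onz('top',T1(148,17),.044))
print('rim',onz('top',T2(600,153),.146),'sleeve',onz('top',T2(592.5,150),.209),onz('top',T2(585,108),.21),onz('top',T2(600,192),.21))
# wrist look above scoop
h=(onz('top',T1(195,158),.037)+onz('top',T1(263,282),.037))/2
print(h,get_joint_pos())
E
```

```text
handle front [ 0.4843 -0.2264  0.0317] 0.0030176127979354714
handle end [ 0.3877 -0.2812  0.0302] 0.0008398736274074613
sleeve [0.5038 0.0689 0.2035] 0.0026977015999907926
sl a [0.5143 0.0561 0.2207] 0.02112611199410678
sl b [0.4945 0.0813 0.1888] 0.027909596069428194
rim [0.5037 0.0682 0.1467] 0.0017822412798052184
top at z .037 [ 0.4822 -0.228   0.037 ] [ 0.3874 -0.2808  0.037 ]
nose tops z .044? [ 0.5509 -0.1267  0.044 ] [ 0.5904 -0.1906  0.044 ]
rim [0.5024 0.0671 0.146 ] sleeve [0.5016 0.0665 0.209 ] [0.5301 0.0722 0.21  ] [0.4732 0.0607 0.21  ]
[ 0.4348 -0.2544  0.037 ] [-1.357   0.4237  1.6306 -0.      1.0886 -0.019 ]
```

```bash
cat >> h.py <<'E'
GX=-.066  # grip x on the scoop
PRE=np.radians(20)
def scoopR(yaw,pitch): return R.from_euler('ZY',[yaw,pitch]).as_matrix()
TS=R.from_euler('Y',-PRE).as_matrix()@np.diag([1.,-1,-1])   # tool axes in scoop frame
def tool_from_scoop(P,Rs):
    "scoop origin P, rotation Rs -> TCP, quat"
    Rt=Rs@TS; g=P+Rs@np.array([GX,0,.030]); return g+.019*Rt[:,2],q(Rt)
def tool_from_lip(L,Rs): return tool_from_scoop(np.asarray(L)-Rs@np.array([.063,0,.017]),Rs)
JAR=np.array([.503,.067]); JY=.20
def jarR(): # tool down, y across jar y
    return R.from_euler('Z',JY).as_matrix()@np.diag([1.,-1,-1])
E
python3 - <<'E'
from h import *
P=np.array([.516,-.2095,0]); Rs=scoopR(.508,0)
p,o=tool_from_scoop(P+[0,0,.16],Rs)
print(inverse_kinematics(p,o)); t=get_time(); move_pose(p,o); print(get_time()-t,get_tcp_pos()-p)
T=wT(); im=read_camera('wrist'); np.save('T1.npy',T); cv2.imwrite('pics/w1.png',im[:,:,::-1])
pts=[(Rs@x)+P for x in np.array([[-.070,0,.037],[-.149,0,.037],[-.038,0,.037],[.063,0,.017],[.063,.036,.017],[.063,-.036,.017]])]
print(proj('wrist',pts,T))
d=JY+np.pi/2
for dy in(-.3,0,.3):
  for th in (0,20,40,55,65):
    L=np.append(JAR-.03*np.array([np.cos(d+dy),np.sin(d+dy)]),.172 if th<20 else .155)
    print(dy,th,inverse_kinematics(*tool_from_lip(L,scoopR(d+dy,np.radians(th)))))
print('jar',inverse_kinematics(np.append(JAR,.186),q(jarR())))
E
```

```text
[-0.688   0.3036  2.0152  0.4852  0.7511  0.0286]
1.7667 [ 0.0001 -0.0009  0.0002]
[[314.5775 295.1435]
 [314.6433 391.374 ]
 [314.5513 256.3214]
 [314.4921 143.0629]
 [274.2077 143.1482]
 [354.7799 143.0841]]
-0.3 0 [-0.4023  0.3674  1.9291  0.4008  0.9914 -0.5484]
-0.3 20 [-0.1845  0.2745  1.9384 -0.      0.9288 -0.0845]
-0.3 40 [ 0.068   0.2594  1.9055 -0.3942  1.0717  0.3751]
-0.3 55 [ 0.2453  0.3176  1.8627 -0.6037  1.2558  0.6242]
-0.3 65 [ 0.3466  0.3832  1.8276 -0.705   1.3925  0.745 ]
0 0 [-0.3445  0.4593  1.7729  0.3314  1.118  -0.7218]
0 20 [-0.1656  0.3354  1.8478 -0.      0.9584 -0.3656]
0 40 [ 0.0678  0.2687  1.8925 -0.4218  0.9758  0.1058]
0 55 [ 0.2536  0.2871  1.9078 -0.698   1.0999  0.4292]
0 65 [ 0.3691  0.3322  1.9084 -0.8373  1.2178  0.6032]
0.3 0 [-0.2679  0.5405  1.6285  0.264   1.2315 -0.8888]
0.3 20 [-0.128   0.39    1.7627 -0.      0.9889 -0.628 ]
0.3 40 [ 0.0712  0.2776  1.8798 -0.4161  0.8781 -0.1778]
0.3 55 [ 0.2493  0.2556  1.953  -0.7697  0.9247  0.2252]
0.3 65 [ 0.3707  0.2776  1.9912 -0.9675  1.0189  0.4686]
jar [ 0.109   0.3018  1.9167 -0.      0.923   1.4798]
```

View pics/w1.png

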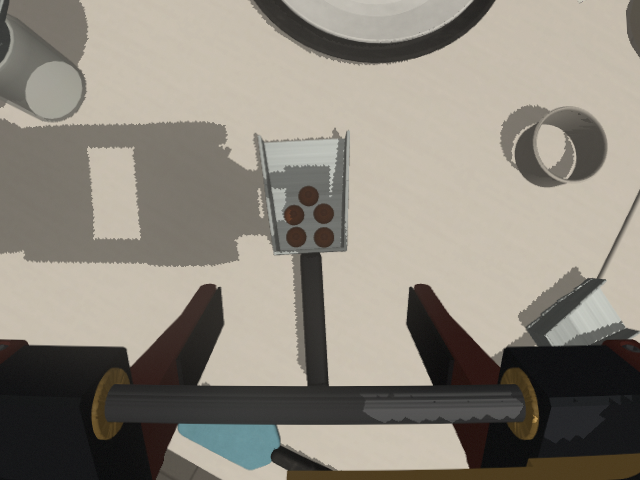

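The wrist view shows the five nuts in the large scoop. Its handle axis runs from (311,254) to (317.5,380) and the lip middle is at about (304,140), so it is yawed about 0.05 rad from my estimate.

```bash
cat > grasp.py <<'E'
from h import *
T=np.load('T1.npy')
X,e=tri([ray('wrist',(311,254),T),ray('top',(363.75,277.5)),ray('scene',(254.5,282))]); print('front',X,e)
a=onz('wrist',(311,254),.037,T);b=onz('wrist',(317.5,380),.037,T);l=onz('wrist',(304,140),.020,T)
yaw=np.arctan2(*(a-b)[1::-1]); print(a,b,l,yaw,np.arctan2(*(l-b)[1::-1]),np.linalg.norm((l-a)[:2]))
u=np.array([np.cos(yaw),np.sin(yaw),0]); P=(a+.038*u+l-.063*u)/2; P[2]=0; print(P)
np.save('scoop.npy',np.append(P,yaw)); Rs=scoopR(yaw,0)
move_pose(*tool_from_scoop(P+[0,0,.07],Rs))
p,o=tool_from_scoop(P,Rs); print('hit',movel(p,v=.1,until_force=8),get_tcp_pos()-p)
command_gripper(0.0); print(get_grip_width()*88,get_finger_force(),get_ft_force())
p,o=tool_from_scoop(P+[0,0,.03],Rs); movel(p,v=.06); print(get_ft_force(),get_ft_torque(),get_grip_width()*88,get_time())
im=read_camera('wrist'); cv2.imwrite('pics/w2.png',im[:,:,::-1]); cv2.imwrite('pics/s2.png',read_camera('scene')[:,:,::-1])
a=cv2.imread('pics/w2.png')[60:360,140:460]; s=cv2.resize(cv2.imread('pics/s2.png')[215:315,180:330],(480,320)); a=cv2.resize(a,(320,320))
cv2.imwrite('pics/m2.png',np.hstack([a,s]))
E
python3 grasp.py
```

```text
front [ 0.4836 -0.2254  0.0328] 0.003338607611444387
[ 0.483  -0.2245  0.037 ] [ 0.3951 -0.2795  0.037 ] [ 0.5682 -0.1698  0.02  ] 0.5590459704478703 0.5648648200989631 0.10114958418514154
[ 0.515  -0.2038  0.    ]
hit False [ 0.0005 -0.0004  0.0007]
17.72232534448535 29.99106466770172 [ 0.4923 -0.5374 -0.248 ]
[-0.264  -0.5813 -1.3306] [-0.2637  0.3278  0.0053] 17.693597826874118 4.9417
```

View pics/m2.png

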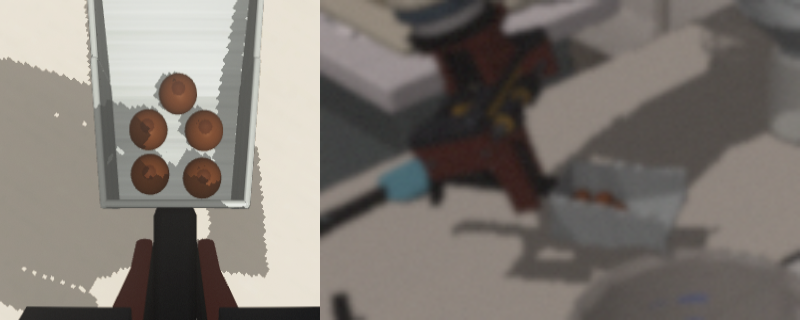

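The scoop is gripped and level (17.7 mm width), with the nuts at the back of the trough. Next I carry it level to the jar and look.

```bash
cat > carry.py <<'E'
from h import *
s=np.load('scoop.npy'); d=JY+np.pi/2; dv=np.array([np.cos(d),np.sin(d)])
p,o=tool_from_scoop(np.append(s[:2],.19),scoopR(s[3],-.07)); movel(p,o,v=.12)
p,o=tool_from_lip(np.append(JAR-.11*dv,.205),scoopR(d,-.07)); movel(p,o,v=.12)
p,o=tool_from_lip(np.append(JAR-.04*dv,.178),scoopR(d,-.02)); movel(p,o,v=.08)
print(get_time(),get_ft_force(),get_tcp_pos()-p)
T=wT(); np.save('T3.npy',T)
cv2.imwrite('pics/w3.png',read_camera('wrist')[:,:,::-1]);cv2.imwrite('pics/s3.png',read_camera('scene')[:,:,::-1]);cv2.imwrite('pics/t3.png',read_camera('top')[:,:,::-1])
L=np.append(JAR-.04*dv,.178); print('lip exp',proj('wrist',L,T),proj('scene',L),'bow',proj('wrist',np.append(JAR,.213),T),'rim',proj('wrist',np.append(JAR,.146),T))
a=cv2.imread('pics/w3.png'); b=cv2.resize(cv2.imread('pics/s3.png')[150:300,230:390],(320,300)); c=cv2.resize(cv2.imread('pics/t3.png')[200:335,190:334],(320,300))
cv2.imwrite('pics/m3.png',np.hstack([cv2.resize(a,(480,360)),np.vstack([b,c])[:360]]) if 0 else np.hstack([cv2.copyMakeBorder(cv2.resize(a,(480,360)),0,240,0,0,0),np.vstack([b,c])]))
E
python3 carry.py
```

```text
8.9083 [ 0.7406  0.412  -1.8165] [ 0.0003 -0.0004  0.0001]
lip exp [[317.343   47.5301]] [[323.8028 208.5073]] bow [[317.8349 -93.5093]] rim [[316.9266  12.9289]]
```

View pics/m3.png

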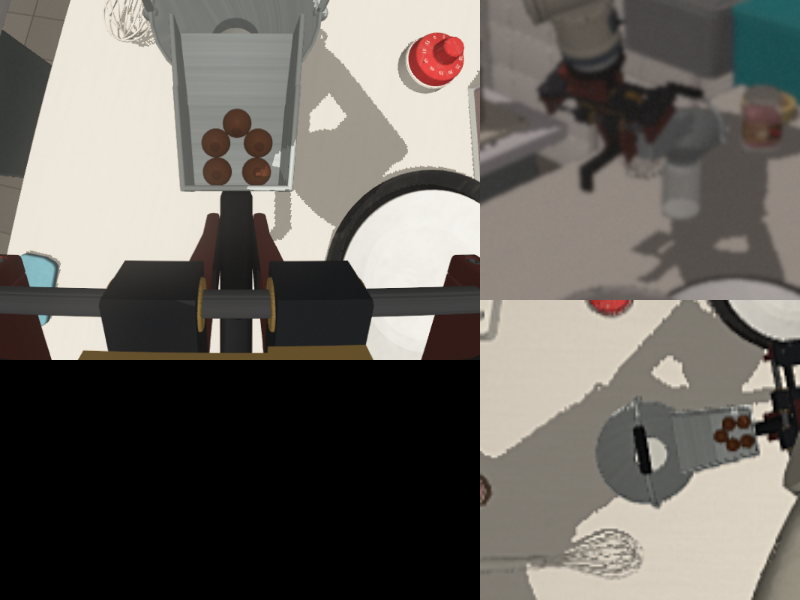

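The scoop is level with all five nuts, its lip over the funnel's −y side and well centred (wrist pixel (320,47) against (317,47.5) expected). I pour now.

```bash
cat > pour.py <<'E'
from h import *
d=JY+np.pi/2; dv=np.array([np.cos(d),np.sin(d)]); nv=np.array([-dv[1],dv[0]])
def go(th,off,z,v):
    p,o=tool_from_lip(np.append(JAR+off*dv+.003*nv,z),scoopR(d,np.radians(th))); movel(p,o,v=v)
for th,off,z,v in [(10,-.038,.170,.04),(18,-.036,.162,.03),(24,-.036,.158,.03),(30,-.036,.157,.03),(38,-.036,.157,.04),(48,-.036,.157,.05),(56,-.036,.158,.06)]:
    go(th,off,z,v); print(th,get_time(),get_ft_force())
wait(.6)
cv2.imwrite('pics/s4.png',read_camera('scene')[:,:,::-1]);cv2.imwrite('pics/t4.png',read_camera('top')[:,:,::-1]);cv2.imwrite('pics/w4.png',read_camera('wrist')[:,:,::-1])
a=cv2.resize(cv2.imread('pics/s4.png')[170:290,260:420],(400,300));b=cv2.resize(cv2.imread('pics/t4.png')[200:335,190:370],(400,300));w=cv2.resize(cv2.imread('pics/w4.png'),(400,300))
cv2.imwrite('pics/m4.png',np.vstack([np.hstack([a,b]),np.hstack([w,w*0])]))
E
python3 pour.py
```

```text
10 9.6167 [-0.8307 -1.3538 -1.4853]
18 10.1083 [-0.3961  0.3164 -2.7039]
24 10.5667 [ 0.5921 -0.0291 -1.8151]
30 11.1167 [ 0.5761  0.5678 -1.8083]
38 11.6917 [-0.2024  0.1832 -1.6873]
48 12.2667 [ 0.3909  0.3492 -0.911 ]
56 12.7167 [ 0.0856  0.5626 -1.7716]
```

View pics/m4.png

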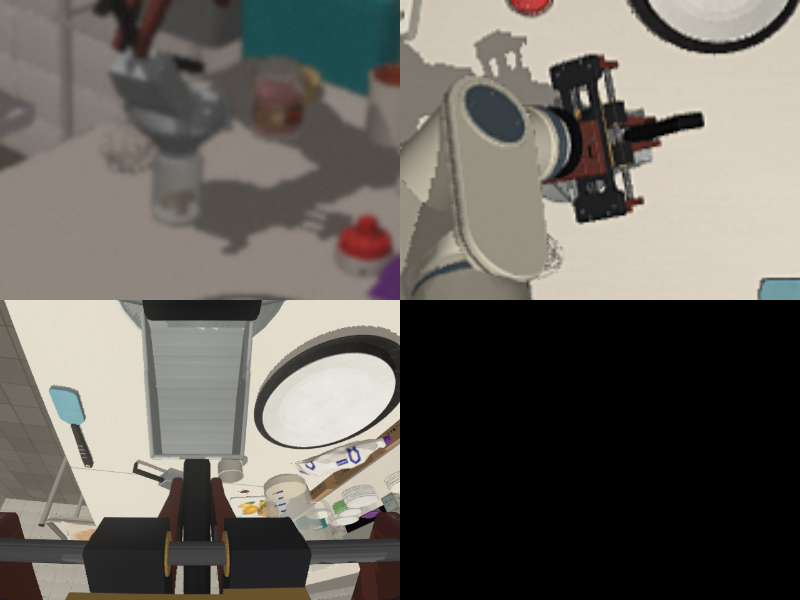

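The scoop is empty and nuts lie at the jar's bottom (scene crop (178,200)). I level the scoop, back out, put it back at its old place and check.

```bash
cat > place.py <<'E'
from h import *
s=np.load('scoop.npy'); d=JY+np.pi/2; dv=np.array([np.cos(d),np.sin(d)])
for th,off,z in [(30,-.04,.162),(0,-.045,.185),(0,-.13,.205)]:
    p,o=tool_from_lip(np.append(JAR+off*dv,z),scoopR(d,np.radians(th))); movel(p,o,v=.1)
Rs=scoopR(s[3],0)
p,o=tool_from_scoop(np.append(s[:2],.06),Rs); movel(p,o,v=.13)
p,o=tool_from_scoop(np.append(s[:2],.008),Rs); movel(p,v=.08)
p,o=tool_from_scoop(np.append(s[:2],-.006),Rs); print('hit',movel(p,v=.02,until_force=4),get_tcp_pos()-p,get_ft_force())
command_gripper(.6); print(get_grip_width(),get_ft_force())
Rt=Rs@TS; movel(get_tcp_pos()-.10*Rt[:,2],v=.12)
p,o=tool_from_scoop(np.append(s[:2],.16),Rs); movel(p,o,v=.15); print(get_time())
cv2.imwrite('pics/w5.png',read_camera('wrist')[:,:,::-1]);cv2.imwrite('pics/s5.png',read_camera('scene')[:,:,::-1]);cv2.imwrite('pics/t5.png',read_camera('top')[:,:,::-1])
S=cv2.imread('pics/s5.png');
c=lambda im,x,y,w,h:cv2.resize(im[y:y+h,x:x+w],(400,300),interpolation=cv2.INTER_CUBIC)
cv2.imwrite('pics/m5.png',np.vstack([np.hstack([c(S,205,240,100,75),c(S,285,185,100,75)]),np.hstack([c(cv2.imread('pics/w5.png'),0,0,640,480),c(cv2.imread('pics/t5.png'),215,230,100,75)])]))
E
python3 place.py
```

```text
hit True [ 0.0002 -0.0002  0.0057] [ 0.9397 -0.0368  2.2941]
0.6008619775962389 [ 0.2221 -0.7898  0.0474]
20.9417
```

View pics/m5.png

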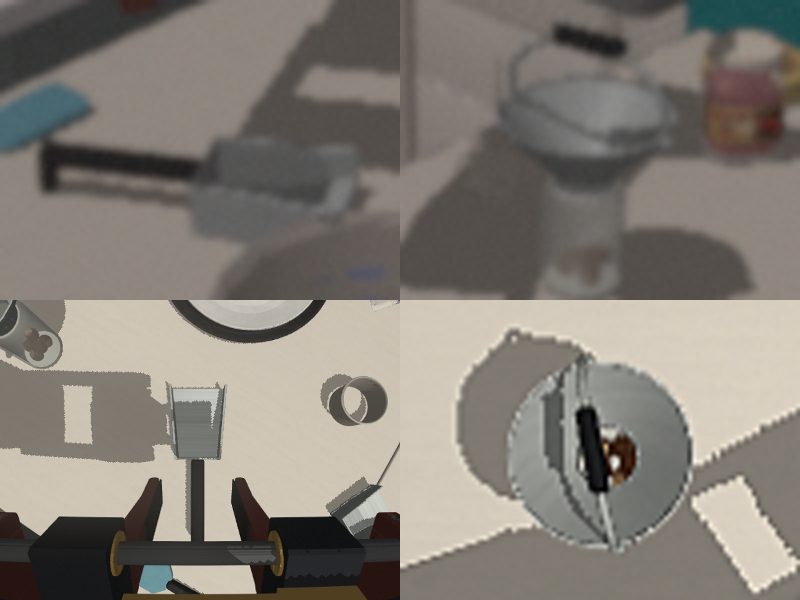

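The scoop lies flat, empty and released, the nuts are in the jar and none are outside it, and the jar has not moved (same pixels as before). I move above the bow and take a wrist look.

```bash
python3 - <<'E'
from h import *
p=get_tcp_pos(); movel([p[0],p[1],.32],v=.25)
p=np.append(JAR,.30); print(inverse_kinematics(p,q(jarR()))); move_pose(p,q(jarR())); wait(.2)
T=wT(); np.save('T6.npy',T); im=read_camera('wrist'); cv2.imwrite('pics/w6.png',im[:,:,::-1]); print(get_time(),get_tcp_pos()-p)
J=R.from_euler('Z',JY).as_matrix()
print(proj('wrist',[np.append(JAR,0)+J@x for x in np.array([[-.03,0,.213],[0,0,.213],[.03,0,.213],[0,0,.146],[0,0,.098]])],T))
E
```

```text
[ 0.109   0.1603  1.8067 -0.      1.1746  1.4798]
23.2833 [ 0.     -0.0009 -0.0001]
[[313.7908 285.0874]
 [313.7002 245.0068]
 [313.6043 202.0049]
 [313.9823 220.214 ]
 [314.1247 207.708 ]]
```

View pics/w6.png

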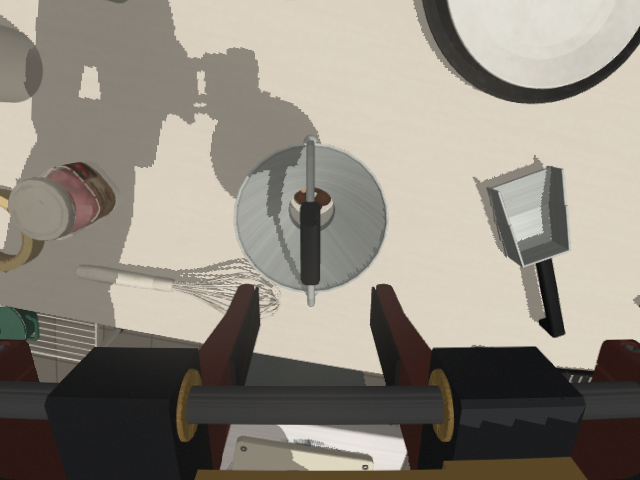

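The sleeve runs from (311,201) to (310.5,285), about 3 px (2 mm) off my estimate with the yaw right. The funnel is clear of nuts and the whisk is outside the fingers. I grasp and lift.

```bash
cat > lift.py <<'E'
from h import *
T=np.load('T6.npy')
print(tri([ray('wrist',(310.8,244),T),ray('top',(263.1,267.5)),ray('scene',(332.5,195.5))]))
c=onz('wrist',(310.8,244),.213,T); print(c)
o=q(jarR()); movel([c[0],c[1],.30],v=.1)
print('hit',movel([c[0],c[1],.186],v=.1,until_force=8),get_tcp_pos())
command_gripper(0.); print(get_grip_width()*88,get_finger_force(),get_ft_force(),get_ft_torque())
movel([c[0],c[1],.196],v=.03); print(get_ft_force())
movel([c[0],c[1],.288],v=.05); wait(.5); print(get_grip_width()*88,get_ft_force(),get_ft_torque(),get_time(),get_tcp_pos())
S=read_camera('scene')[:,:,::-1];Tt=read_camera('top')[:,:,::-1]
cv2.imwrite('pics/m7.png',np.hstack([cv2.resize(S[120:360,190:430],(400,400)),cv2.resize(Tt[120:360,190:430],(400,400))]))
E
python3 lift.py
```

```text
(array([0.5027, 0.0689, 0.204 ]), np.float64(0.0035954174857317027))
[0.5033 0.0691 0.213 ]
hit False [0.5038 0.0691 0.1866]
13.784068517830496 30.000059008598328 [-0.5133  0.3536  0.2443] [ 0.1323 -0.0007 -0.0362]
[ 0.1288 -0.6264 -3.5331]
13.838445628755405 [ 0.287  -0.4218 -4.3936] [ 0.0228 -0.0439  0.0177] 28.4833 [0.5033 0.0691 0.288 ]
```

View pics/m7.png

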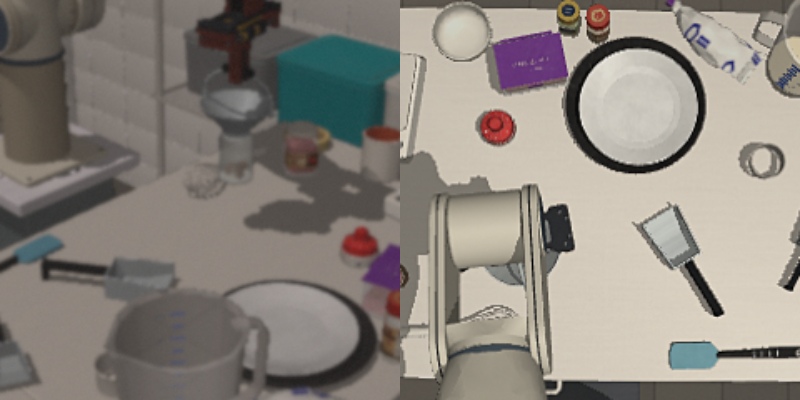

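The jar hangs level about 10 cm up with the nuts inside, the scoop lies flat on the table, and the timer, jam jar and ring cutter are unmoved. I hand it in.

```bash
python3 -c "
from station import *
wait(.5); print(abs(get_qvel()).max(),get_grip_width()*88); print(job_done())"
```

```text
0.0010633381334980469 14.005711909160663
the job is handed in; nothing more can be done
None
```

I handed the job in at about 29 s, with the nuts tipped into the jar, the empty scoop back flat on the table and released, and the jar held still by its bow about 10 cm up; I saw no stray nuts but didn't count all five inside the jar, and the score wasn't reported.

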